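Press the plate tilter to its mark

ROBOT

A 6-joint arm with a two-finger parallel gripper is mounted at the origin on the work surface. World frame = base frame: x ahead of the robot, y to its left, z up, the work surface at z = 0. Lengths are in mm, angles in rad, forces in N, time in s.
With the tool pointing down it reaches from about 275 to 1000 mm from the base axis. Payload 8.4 kg.
Tool frame: the origin (TCP) lies at the very end of the fingers, on their centre line; the grasp point (between the pads) lies 19 mm behind it; z points along the fingers, x is the direction in which the jaws open and shut, and the axes are right-handed (so a half turn about z gives the same grasp; the last joint's range is limited). The gripper opens to 85 mm and grips with 20 to 120 N. Pads are 22 mm wide; open, the fingers measure 114 mm over their backs; the gripper's body (76 mm by 85 mm) begins 54 mm behind the grasp point. The pads swing forward as they close: fully open they stand 13 mm farther back than shut.
Start: joints at [1.23, 0.353, 1.633, -0, 1.155, -0.002], TCP at [207.721, 589.474, 231.281] pointing down, gripper open.
Joint ranges: [-2.63, 2.63], [-0.92, 2.1], [0.06, 2.66], [-1.3, 4.44], [0, 2.69], [-3.02, 3.02]. Speed limits (rad/s): [2.22, 2.22, 2.79, 3.14, 3.14, 3.14].

INTERFACE

Orientations are given as [roll, pitch, yaw] about the fixed x, y, z axes, in that order (R = Rz(yaw) Ry(pitch) Rx(roll)).
In Python, from rig import sense, grab_frame, calibration, sign_off gives the robot as it stands.
- The arm moves only by the tool servo_tool, never from a script. Its argument "series" is one flat list of numbers, 4 for each row, row after row: the shift along the world's x, y, z in m, then the turn about the world's z in degrees. In form: [x, y, z, yaw, x, y, z, yaw, ...]. A call has 1 to 8 rows; each row shifts and turns the commanded pose from where the row before left it; what a row does not reach is not made up. A row lasts 1/12 s, in which the tool goes at most 41.7 mm and 7.16 degrees, less where a joint would pass 70% of its speed; a pose out of reach is approached as far as the arm can. A call is refused whole if a number of a shift passes 0.0417 or a number of a turn 7.16, either way. A call with a gripper value outside its range is refused whole. "gripper" is the finger opening in m, from 0 to 0.0854, set as the call begins (left out, the last holds). The fingers move at their own pace and stop on an object; "newtons" is the grip in N (left out, the last holds). Time passes only in rows, so rows that do not move let the fingers close. It gives the time, the measured TCP pose, the force and the opening at its end, in the units of the state.
- sense(): the state, without advancing time (a new reading comes with each control period).
- grab_frame(name): name is "scene" or "top"; returns the picture (420x560x3 uint8, blue, green, red); there is no depth.
- calibration(name): a dict with "fx", "fy", "cx", "cy" (pixels), "rvec" (rotation vector, rad) and "tvec" (3), from world to camera coordinates, as OpenCV has them. Camera axes: x right, y down, z forward; pixel columns grow to the right and rows downward; lengths in mm; the calibration is good to about 2 mm. A picture is of the moment at which its call begins. calibration takes no time and is no camera call.
- sign_off(): hands the job in, once; it reports no verdict.
The state is a dict: "clock": time; "qpos": joint angles; "qvel": joint speeds; "joint_efforts": joint torques, N m; "eef_pos": TCP position; "tcp_rot": TCP orientation; "contact_force": force on the tool from outside, world axes, zero at the start; "wrist_torque": the same for the moment, N m; "opening": opening from 0.0 (shut) to 1.0 (fully open).
Only numpy, scipy, OpenCV 4.12 (cv2) and the standard library are available. Lean on these libraries where they do the work, as an engineer would, in place of code of your own. Each camera call takes 0.05 s, during which the arm holds its last target. There are 200 camera calls.

TASK

Find the tilt nest that holds the low well plate, and with the fingertips press its round thumb pad down until its pointer is level with the index mark on its scale, not running on past it; keep it there for about a second, then let go so that the nest springs back level. Grasp and lift nothing, do not touch the plates, and leave the other nest (with the deep block) and the other things on the table as they are.

Things in the scene. Friction and masses are not known exactly. Their poses are not given: they have to be found in the camera images.
- low_nest: Aluminium tilt nest holding the LOW well plate; left or right of its twin. Origin on the table under the tilt plate; x runs from its hinged to its free edge, y left, z up. Base slab x -95 to 145, y -60 to 85, 12 mm thick. Hinge along y at x -75, height 72, pillars 80 high at its ends. Tilt plate 8 mm thick, 96 wide, to x 95, top at 76. Scale post at x 133, y 79, 90 high.
- low_pad (a point): Top centre of the round black thumb pad (28 mm across, 6 high) at a free corner of the low nest's tilt plate. At rest at nest x 78, y -42, height 82 mm. Pushed down it gives against a damped spring: about 5 N to start, 10 N at 31 mm down; let go, it rises in about half a second. The plate's edge is 24 mm from its centre.
- low_pointer (a point): Tip of the low nest's black pointer, which sticks out of the tilt plate's free edge on the far side from the thumb pad. At rest at nest x 134, y 54, height 72 mm. It swings down with the tilt plate, 209 mm from the hinge (pad: 153 mm), so it sinks 1.37 mm for each mm the pad sinks.
- low_mark: Index mark of the low nest: a 15 mm black arrowhead on a clamp on the scale post, facing the pointer. Origin at the arrowhead's tip (nest x 133, y 58). Its height varies, 18 to 42 mm below the resting pointer tip; it does not move. The clamp and its screw reach 38 mm to nest +y.
- low_tilt: The low nest's hinged aluminium tilt plate with its pad and pointer. Origin on the hinge line (nest x -75, y 0, height 72); level at rest with its axes along the nest's; it turns about its y axis as the pad goes down, hard stop at 0.26 rad. The pointer meets the mark somewhere between 0.086 and 0.20 rad.
- low_plate: White 24-well plate, 127 x 85 mm, 20 mm tall, loose, about 0.1 kg. Rests between 5 mm lips on the tilt plate, at nest x -74 to 54, y -43 to 43. Origin under its centre. Not to be touched or lifted.
- deep_nest: The other tilt nest, the same build with its own pad, pointer and mark, holding the DEEP well block. Not to be pressed. Same frame and sizes as low_nest.
- deep_tilt: The deep nest's tilt plate, same build and frame. Must stay level.
- deep_plate: White 24-well deep block, 127 x 85 mm, 44 mm tall, loose, about 0.22 kg. Rests between 5 mm lips on the tilt plate, at nest x -74 to 54, y -43 to 43. Origin under its centre. Not to be touched or lifted.
- vial1: Bystander: small loose vial, 28 mm across, 58 mm tall, standing between the nests. Origin under its centre.
- vial2: Bystander: small loose vial, 28 mm across, 58 mm tall, standing between the nests. Origin under its centre.
- vial3: Bystander: small loose vial, 28 mm across, 58 mm tall, standing between the nests. Origin under its centre.

How it is judged:
By the outcome, as a careful person would: the job done as asked, in the order asked, and still so for the second after the job is handed in, with the robot touching nothing.
It also fails if it takes over 42 s, if anything falls off the work surface, if the arm or the gripper's body presses on something with over 40 N, if the wrist force passes 120 N, or if a joint passes its speed limit or range.

## Working session

There is one attempt and no reset: what is moved stays moved. The work goes in short steps, Python scripts to look and compute and a tool call to move; the robot and the scene stay as the last step left them, time stands still between calls to the robot, and variables do not carry over. Pictures are saved under pics/ and viewed, about 8 in all and at most 12, crops included, and the job is handed in when it is done.

Besides the shell and the picture viewer there is one more tool, called after "Call:" as name(argument=value, ...) on one line, values as JSON. servo_tool: Moves the arm, as the interface text tells. Its arguments: {"type":"object","properties":{"series":{"type":"array"},"gripper":{"type":"number"},"newtons":{"type":"number"}},"required":["series"]}

```bash
mkdir -p pics
python3 - <<'E'
from rig import *
import cv2
print(sense())
for n in("scene","top"):
    cv2.imwrite(f"pics/{n}0.png",grab_frame(n)); print(n,calibration(n))
E
```

```text
{'clock': 0.0, 'qpos': array([ 1.22960107e+00,  3.53628491e-01,  1.63415612e+00, -4.07695765e-06,
        1.15519735e+00, -2.39663277e-03]), 'qvel': array([ 0.00223094,  0.00105757,  0.0004522 ,  0.00037727, -0.00020516,
       -0.00047444]), 'joint_efforts': array([ 5.52278623e-03, -6.05254698e+01, -3.42068768e+01,  4.48422134e-04,
        9.42025246e-03, -5.60316482e-05]), 'eef_pos': array([207.55761804, 589.01284648, 230.56455016]), 'tcp_rot': array([3.14159226e+00, 1.38931874e-03, 1.23199935e+00]), 'contact_force': array([0.73085966, 0.48594563, 0.38926754]), 'wrist_torque': array([ 0.00024061, -0.03686583,  0.06389325]), 'opening': 1.0011641036997359}
scene {'fx': 488.326192195736, 'fy': 488.326192195736, 'cx': 280.35700559943365, 'cy': 215.24868387127026, 'rvec': array([ 1.28872505,  2.34134367, -0.83415258]), 'tvec': array([ 261.69290689, -303.28387545, 1223.54342664])}
top {'fx': 464.1554209347941, 'fy': 464.1554209347941, 'cx': 288.007022232515, 'cy': 208.09063411440798, 'rvec': array([ 1.98217916, -2.21374543,  0.25752162]), 'tvec': array([ 73.3999774 , 547.96528367, 776.06162236])}
```

View pics/scene0.png

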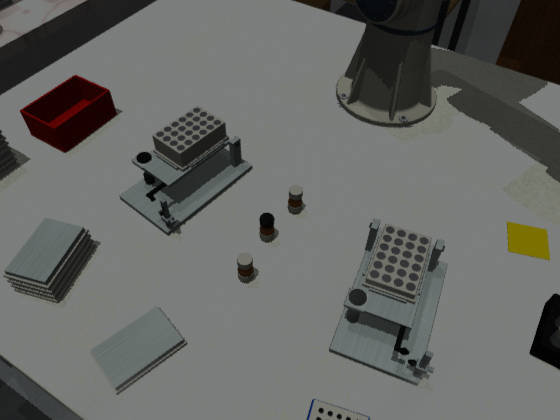

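View pics/top0.png

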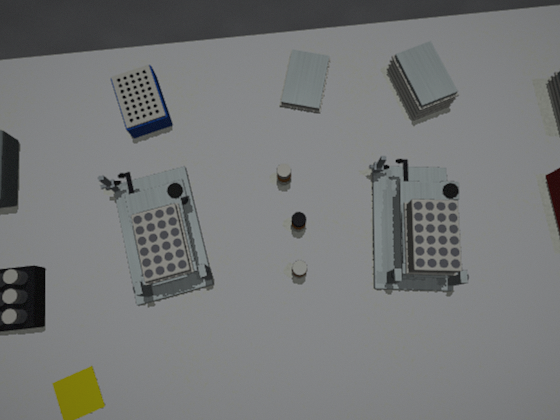

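The low plate is in the nest on the robot's left: scene (400,260), top (160,240). Its pad is at scene (358,297) and top (175,190). The deep block is in the other nest. I'll take crops for precision.

Run:
```python
import cv2,numpy as np
a=cv2.imread("pics/top0.png")[155:310,90:220]; b=cv2.imread("pics/scene0.png")[210:390,320:455]
f=lambda i,s:cv2.convertScaleAbs(cv2.resize(i,None,fx=s,fy=s,interpolation=cv2.INTER_CUBIC),alpha=1.3)
a=f(a,3);b=f(b,3)
h=max(a.shape[0],b.shape[0]);o=np.zeros((h,a.shape[1]+b.shape[1],3),np.uint8)
o[:a.shape[0],:a.shape[1]]=a;o[:b.shape[0],a.shape[1]:]=b
cv2.imwrite("pics/c0.png",o);print(a.shape,b.shape)
```

```text
(465, 390, 3) (540, 405, 3)
```

View pics/c0.png

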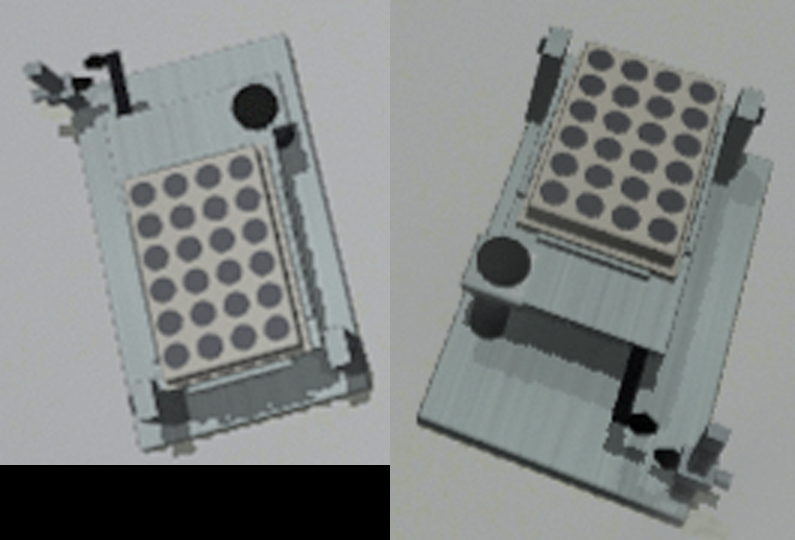

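```bash
cat > h.py <<'E'
import numpy as np,cv2
from scipy.optimize import least_squares
from rig import *
C={n:calibration(n) for n in("scene","top")}
def proj(n,P):
    c=C[n];K=np.array([[c['fx'],0,c['cx']],[0,c['fy'],c['cy']],[0,0,1]])
    return cv2.projectPoints(np.float64(P).reshape(-1,3),c['rvec'],c['tvec'],K,None)[0][:,0]
def world(p,P):
    P=np.atleast_2d(np.float64(P));c,s=np.cos(p[2]),np.sin(p[2])
    return np.c_[p[0]+c*P[:,0]-s*P[:,1],p[1]+s*P[:,0]+c*P[:,1],P[:,2]]
E
python3 - <<'E'
from h import *
T=[((255,106),(78,-42,82)),((287,36),(145,-60,12)),((143,452),(-95,85,6)),((280,328),None),((370,393),(-95,-60,6))]
S=[((504,261),(78,-42,82)),((420,414),(145,-60,12)),((683,518),(145,85,12)),((773,160),(-95,85,12))]
T=[(np.array(p)/3+[90,155]-.33,m) for p,m in T if m]; S=[((np.array(p)-[390,0])/3+[320,210]-.33,m) for p,m in S]
def r(p,dbg=0):
    return np.r_[(proj("top",world(p,[m for _,m in T]))-[q for q,_ in T]).ravel(),(proj("scene",world(p,[m for _,m in S]))-[q for q,_ in S]).ravel()]
f=least_squares(r,[500,200,0.2],loss='soft_l1');print(f.x,f.fun.reshape(-1,2).round(1))
np.save("pose.npy",f.x)
print("pad",world(f.x,(78,-42,82)),"yaw deg",np.degrees(f.x[2]))
# crop coordinates of predicted pointer, mark candidates
for nm,P in(("ptr",(134,54,72)),("mark18",(133,58,54)),("mark42",(133,58,30)),("tiltfreeleft",(95,48,76))):
    w=world(f.x,P); print(nm,((proj("scene",w)-[320,210])*3+[390,0]).round(),((proj("top",w)-[90,155])*3).round())
E
```

```text
[5.20901432e+02 2.40259520e+02 1.56880739e-01] [[ 0.1 -0.2]
 [-0.2 -1.1]
 [-0.3 -0.1]
 [ 0.3 -1.3]
 [ 0.3 -2. ]
 [-1.  -0.8]
 [ 1.1  0.2]
 [ 0.8 -0.5]]
pad [[604.50554447 210.96186943  82.        ]] yaw deg 8.988604204491867
ptr [[656. 426.]] [[85. 64.]]
mark18 [[657. 443.]] [[89. 75.]]
mark42 [[646. 462.]] [[103.  86.]]
tiltfreeleft [[664. 350.]] [[104. 119.]]
```

The fit is good: residuals are 1–2 px, and the pointer is predicted right where I see it. The pad is at world (604.5, 211, 82) and nest yaw is about 9°. I'll approach high with the fingers shut and the jaw axis along nest y, while zooming in on the mark.

Call:
servo_tool(series=[0.0248,-0.0236,0,1.78,0.0248,-0.0236,0,1.78,0.0248,-0.0236,0,1.78,0.0248,-0.0236,0,1.78,0.0248,-0.0236,0,1.78,0.0248,-0.0236,0,1.78,0.0248,-0.0236,0,1.78,0.0248,-0.0236,0,1.78], gripper=0, newtons=20)

```text
clock: 0.77
eef_pos: [406.9, 399.2, 231.0]
tcp_rot: [-3.141, 0.0, 1.482]
contact_force: [-0.3, 0.4, -0.4]
opening: 0.003
```

Call:
servo_tool(series=[0.0248,-0.0236,0,1.78,0.0248,-0.0236,0,1.78,0.0248,-0.0236,0,1.78,0.0248,-0.0236,0,1.78,0.0248,-0.0236,0,1.78,0.0248,-0.0236,0,1.78,0.0248,-0.0236,0,1.78,0.0248,-0.0236,0,1.78])

```text
clock: 1.43
eef_pos: [605.4, 210.4, 230.9]
tcp_rot: [-3.141, 0.0, 1.73]
contact_force: [0.8, -0.3, 0.9]
opening: 0.001
```

Run:
```python
from h import *
s=sense();print(s['clock'],s['eef_pos'],s['tcp_rot'],s['contact_force'],s['opening'])
p=np.load("pose.npy")
a=cv2.imread("pics/top0.png")[163:193,93:138]; 
cv2.imwrite("pics/s1.png",grab_frame("scene"))
b=cv2.imread("pics/s1.png")[340:385,383:438]
f=lambda i,s:cv2.convertScaleAbs(cv2.resize(i,None,fx=s,fy=s,interpolation=cv2.INTER_NEAREST),alpha=1.5)
a=f(a,8);b=f(b,8)
o=np.zeros((360,800,3),np.uint8);o[:240,:360]=a;o[:360,360:800]=b
cv2.imwrite("pics/c1.png",o)
for d in(0,18,26,34,42):
    w=world(p,[(133,58,72-d),(133,73,72-d)]);print(d,((proj("top",w)+.5-[93,163])*8).round().tolist(),((proj("scene",w)+.5-[383,340])*8+[360,0]).round().tolist())
```

```text
1.4333 [605.36026971 210.36289162 230.94128949] [-3.14096521e+00  3.77879748e-05  1.73045721e+00] [ 0.75551284 -0.26461069  0.89292481] 0.0005630515912720808
0 [[190.0, 118.0], [125.0, 135.0]] [[592.0, 103.0], [674.0, 134.0]]
18 [[218.0, 141.0], [155.0, 157.0]] [[571.0, 144.0], [651.0, 175.0]]
26 [[230.0, 151.0], [167.0, 167.0]] [[562.0, 162.0], [641.0, 192.0]]
34 [[242.0, 161.0], [180.0, 177.0]] [[553.0, 179.0], [631.0, 210.0]]
42 [[254.0, 170.0], [192.0, 186.0]] [[544.0, 196.0], [621.0, 227.0]]
```

View pics/c1.png

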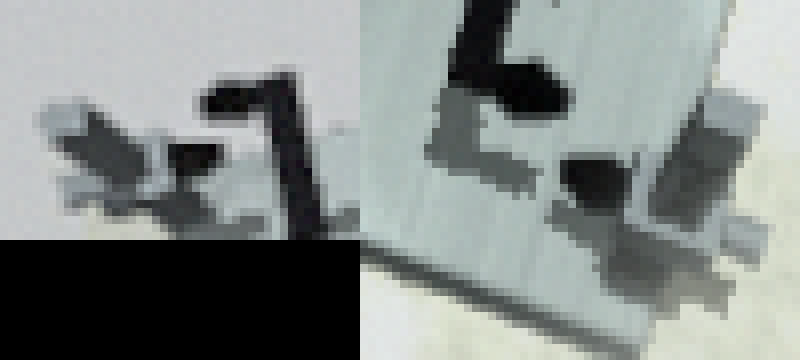

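Pointer tip is at crop (200,103) top and (572,103) scene; mark tip is at about (225,150) top and (562,160) scene. That puts the mark roughly 22–26 mm below the resting pointer. I'll descend to just above the pad, then press short of that.

Call:
servo_tool(series=[-0.001,0.0006,-0.025,0,0,0,-0.025,0,0,0,-0.025,0,0,0,-0.025,0,0,0,-0.02,0,0,0,-0.015,0,0,0,-0.006,0,0,0,0,0])

```text
clock: 2.15
eef_pos: [602.2, 212.2, 88.5]
tcp_rot: [-3.138, 0.001, 1.729]
contact_force: [-0.5, 0.3, -0.1]
opening: 0.002
```

Run:
```python
from h import *
s=sense();print(s['clock'],s['eef_pos'],s['contact_force'])
cv2.imwrite("pics/s2.png",grab_frame("scene"));cv2.imwrite("pics/t2.png",grab_frame("top"))
b=cv2.resize(cv2.imread("pics/s2.png")[220:380,310:440],None,fx=3,fy=3);a=cv2.resize(cv2.imread("pics/t2.png")[155:315,85:215],None,fx=3,fy=3)
cv2.imwrite("pics/c2.png",np.hstack([a,b]))
```

```text
2.15 [602.22753363 212.19883791  88.48063701] [-0.46003584  0.2627797  -0.09840985]
```

View pics/c2.png

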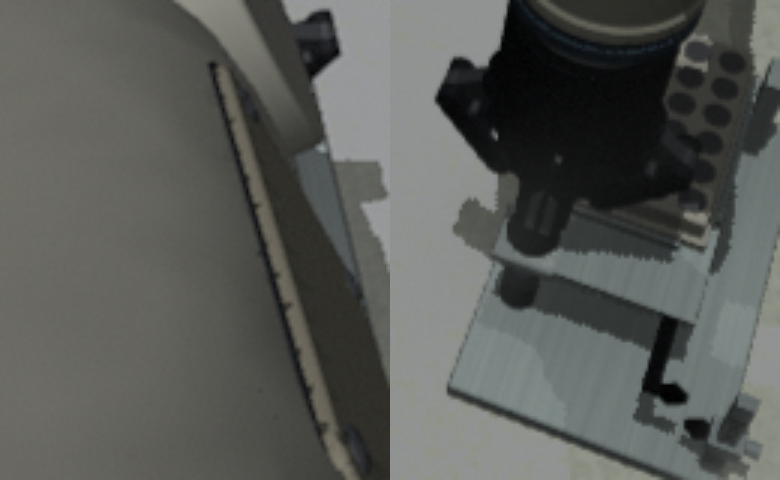

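Fingers are over the pad in the scene view, at crop (535,235); the top view is blocked by the arm. I'll press gently.

Call:
servo_tool(series=[0,0,0,0,0,0,-0.002,0,0,0,-0.003,0,0,0,-0.003,0,0,0,-0.003,0,0,0,-0.003,0,0,0,-0.001,0,0,0,0,0])

```text
clock: 2.92
eef_pos: [604.1, 212.6, 75.7]
tcp_rot: [3.14, -0.0, 1.729]
contact_force: [-0.7, 0.2, 6.3]
opening: -0.002
```

Call:
servo_tool(series=[0,0,-0.001,0,0,0,-0.0015,0,0,0,-0.0015,0,0,0,-0.001,0,0,0,-0.001,0,0,0,0,0,0,0,0,0])

```text
clock: 3.5
eef_pos: [604.2, 212.7, 70.0]
tcp_rot: [3.14, -0.0, 1.729]
contact_force: [-0.1, -0.1, 7.3]
opening: 0.003
```

Run:
```python
from h import *
s=sense();print(s['clock'],s['eef_pos'],s['contact_force'])
cv2.imwrite("pics/s3.png",grab_frame("scene"))
f=lambda i:cv2.convertScaleAbs(cv2.resize(i[340:385,383:438],None,fx=8,fy=8,interpolation=cv2.INTER_CUBIC),alpha=1.5)
cv2.imwrite("pics/c3.png",f(cv2.imread("pics/s3.png")))
p=np.load("pose.npy")
for d in(0,16,18,20,22,24,26):
    a=np.arcsin(d/209)
    w=world(p,[(-75+209*np.cos(a),54,72-d),(133,58,72-d)]);print(d,((proj("scene",w)+.5-[383,340])*8).round().tolist())
```

```text
3.5 [604.17173263 212.65445804  70.04046993] [-0.09087435 -0.12307284  7.30919361]
0 [[210.0, 100.0], [232.0, 103.0]]
16 [[192.0, 133.0], [213.0, 140.0]]
18 [[190.0, 137.0], [211.0, 144.0]]
20 [[188.0, 141.0], [209.0, 149.0]]
22 [[186.0, 144.0], [206.0, 153.0]]
24 [[184.0, 147.0], [204.0, 157.0]]
26 [[182.0, 151.0], [202.0, 162.0]]
```

View pics/c3.png

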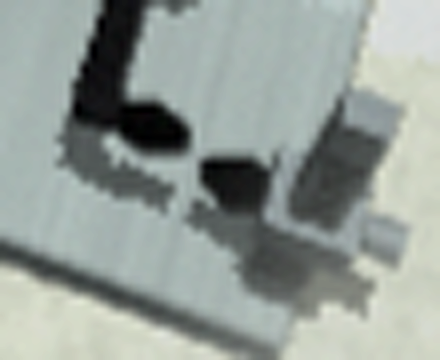

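Pointer tip is at (190,138), as the pad travel predicts (16.4 mm). The mark tip is at about (200,163), which is 25–26 mm below rest. I'll press to about 24 mm and compare again numerically.

Call:
servo_tool(series=[0,0,-0.001,0,0,0,-0.0015,0,0,0,-0.0015,0,0,0,-0.001,0,0,0,-0.0005,0,0,0,0,0,0,0,0,0])

```text
clock: 4.13
eef_pos: [604.1, 212.7, 64.6]
tcp_rot: [3.14, -0.0, 1.729]
contact_force: [-1.1, -0.5, 8.1]
opening: -0.005
```

Run:
```python
from h import *
s=sense();print(s['clock'],s['eef_pos'],s['contact_force'])
cv2.imwrite("pics/s4.png",grab_frame("scene"))
p=np.load("pose.npy")
bias=np.array([-2,5])/8
for n in("s1","s3","s4"):
    g=cv2.imread(f"pics/{n}.png",0).astype(float)
    m=g<45
    k,l,st,ce=cv2.connectedComponentsWithStats(m[340:385,383:438].astype(np.uint8))
    print(n,[(st[i][4],st[i][:4].tolist(),((ce[i]+.5)*8).round().tolist()) for i in range(1,k) if st[i][4]>8])
for d in(22,24,26,28):
    w=world(p,[(133,y,72-d) for y in(66,68,70)]);print(d,((proj("scene",w)+.5+bias-[383,340])*8).round().tolist())
f=lambda i:cv2.convertScaleAbs(cv2.resize(i[345:377,388:428],None,fx=14,fy=14,interpolation=cv2.INTER_CUBIC),alpha=1.5)
cv2.imwrite("pics/c4.png",f(cv2.imread("pics/s4.png")))
```

```text
4.1333 [604.06270508 212.65488302  64.63798598] [-1.09028461 -0.54826857  8.13225713]
s1 [(np.int32(122), [11, 0, 15, 15], [141.0, 66.0]), (np.int32(21), [37, 15, 8, 9], [328.0, 164.0]), (np.int32(48), [25, 20, 9, 7], [236.0, 185.0])]
s3 [(np.int32(136), [9, 0, 15, 19], [122.0, 86.0]), (np.int32(32), [37, 15, 8, 12], [328.0, 172.0]), (np.int32(48), [25, 20, 9, 7], [236.0, 185.0])]
s4 [(np.int32(142), [8, 0, 15, 21], [115.0, 93.0]), (np.int32(33), [37, 15, 8, 12], [327.0, 172.0]), (np.int32(48), [25, 20, 9, 7], [236.0, 185.0])]
22 [[247.0, 174.0], [257.0, 178.0], [268.0, 183.0]]
24 [[244.0, 179.0], [255.0, 183.0], [265.0, 187.0]]
26 [[242.0, 183.0], [252.0, 187.0], [263.0, 191.0]]
28 [[239.0, 187.0], [250.0, 191.0], [261.0, 196.0]]
```

View pics/c4.png

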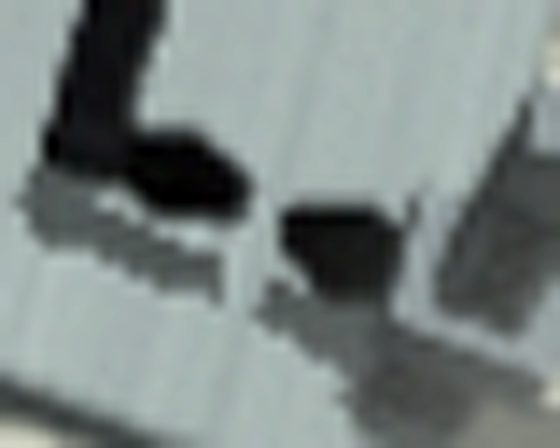

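```bash
cat > fit.py <<'E'
from h import *
from scipy.optimize import minimize
p=np.load("pose.npy")
def dark(f):
    g=cv2.imread(f,0).astype(float);return np.clip((70-g)/45,0,1)
def shape(kind,x,yt,z,L,h,t):
    if kind=="cone":
        a=np.linspace(0,2*np.pi,24);return np.r_[[(x,yt,z)],np.c_[x+h*np.cos(a),0*a+yt+L,z+h*np.sin(a)]]
    if kind=="prismz":  # triangle in y-z, thickness along x
        return np.array([(x+s*t,y,z+q) for s in(-1,1) for y,q in((yt,0),(yt+L,h),(yt+L,-h))])
    return np.array([(x+q,y,z+s*t) for s in(-1,1) for y,q in((yt,0),(yt+L,h),(yt+L,-h))])
def render(n,W,b,shp):
    S=8;q=(proj(n,W)+b+.5)*S
    im=np.zeros((shp[0],shp[1]),np.float64)
    x0,y0=np.floor(q.min(0)/S).astype(int)-2;x1,y1=np.ceil(q.max(0)/S).astype(int)+2
    m=np.zeros(((y1-y0)*S,(x1-x0)*S),np.uint8)
    cv2.fillConvexPoly(m,cv2.convexHull(((q-[x0*S,y0*S])*16).astype(np.int32)),255,shift=4)
    im[y0:y1,x0:x1]=cv2.resize(m,(x1-x0,y1-y0),interpolation=cv2.INTER_AREA)/255.;return im
def roi(n,pts,r,b):
    m=np.zeros((420,560),np.uint8);cv2.fillConvexPoly(m,cv2.convexHull(np.int32(np.round(proj(n,world(p,pts))+b))),1)
    return m>0
E
python3 - <<'E'
from fit import *
D={"scene":dark("pics/s1.png"),"top":dark("pics/top0.png")}
# print darkness grids for mark & pointer tip
np.set_printoptions(linewidth=200)
for n,f in(("scene","pics/s4.png"),("top","pics/top0.png")):
    g=cv2.imread(f,0)
    print(n); print(g[352:370,396:422] if n=="scene" else g[170:188,110:132])
E
```

```text
scene
[[ 15  51 116 117 117 115 115 117 118 116 117 119 117 112 115 118 116 117 118 118 113 115 118 118 118 122]
 [ 16  48 103 104 104 102 110 117 118 115 118 117 116 112 117 117 118 117 117 116 113 115 118 118 118 120]
 [ 15  23  45  44  44  49  77 110 116 117 118 118 115 112 118 119 117 116 117 115 114 116 118 117 120 119]
 [ 14   5   3   5   9   5  23  77 106 117 118 118 112 114 118 116 117 117 117 115 115 115 117 118 121 119]
 [ 11   6   4   3   3   3   5  15  57 106 118 116 112 116 118 119 116 117 117 114 115 116 117 118 122 116]
 [ 20   2   5   7   4   3   4   4  16  58 112 114 111 117 117 118 116 118 116 114 115 117 112 118 122 112]
 [ 69  33   1   2   0   2   2   5   6  33  98 112 112 111 110 110 111 111 109 113 114 106 101 116 115 100]
 [103  86  33   7   3   2   4   3  12  49 115 108  95  70  72  71  72  73  76 103 111  71 109 105  95  62]
 [ 66 101  74  57  51  52  51  38  41  70 116 102  25   9  11   9  10  11  20  58  96  61 103 101  89  39]
 [ 57  57  64 103 105 118 116  92  96 118 113 102  22  10  10  12  13  14  17  21  42  79 100  96  57  43]
 [ 57  57  56  55  64 10
[... 1775 characters left out ...]
3 110 111 110 112 125 135 134 135 139 105  13  18  16  12  79]
 [ 62  92 113  86  20  12   6   8   9   3  49 111 136 129 127 131 101  34  19  22  20  61]
 [ 37  84 115  87  17   8  18  14  11   7  43 101 127 119 112 115  97  51  19  23  18  48]
 [ 35  77 108  90  31  13  17  16   8  27  62  92 109 113 110 109  97  56  17  20  12  38]
 [ 36  62  96 100  64   9  18  23  31  73 107 112 112 111 110 106 106  77  10  20  16   7]
 [ 62  91 105 114  87  28  46  78  91 107 116 110 113 114 114 113 117  91  16  17  19  15]
 [ 93 116 107  99  79  36  54  90 115 116 110 110 116 122 121 120 121  98  38  21  20  17]
 [ 79  95  81  53  43  37  34  38  83 110 109 112 116 120 122 119 120 102  50  14  18  18]]
```

```bash
cat > run.py <<'E'
from fit import *
ims={"scene":dark("pics/s4.png"),"top":dark("pics/top0.png")}
s1=dark("pics/s1.png")
# ROI boxes (col0,row0,col1,row1): mark, and pointer barb away from bar
M={"scene":(406,357,415,368),"top":(115,179,124,186)}
P1={"scene":(403,344,418,357),"top":(114,170,124,179)}   # at rest: s1, top0
P4={"scene":(401,350,407,362)}
P1["scene"]=(450,0,451,1) # set below
def cost(n,im,box,W,b):
    r=render(n,W,b,im.shape);c0,r0,c1,r1=box
    return ((r-im)[r0:r1,c0:c1]**2).sum()
best=[]
for kind in("cone","prismz","prismx"):
  def pt(d,yt,L,h,t): 
      a=np.arcsin(d/209);return world(p,shape(kind,-75+209*np.cos(a),yt,72-d,-L,h,t))
  def J(v):
      d,dm,L,h,t,bx,by,tx,ty,Lp,hp,tp=v
      if min(L,h,t,Lp,hp,tp)<.5: return 1e3
      bs,bt=np.array([bx,by]),np.array([tx,ty])
      Wm=world(p,shape(kind,133,58,72-dm,L,h,t))
      return (cost("scene",ims["scene"],M["scene"],Wm,bs)+cost("top",ims["top"],M["top"],Wm,bt)
        +cost("scene",ims["scene"],P4["scene"],pt(d,54,Lp,hp,tp),bs)+cost("scene",s1,(404-3,345,415,356),pt(0,54,Lp,hp,tp),bs)
        +cost("top",ims["top"],(116,170,123,179),pt(0,54,Lp,hp,tp),bt)
        +.05*(bx**2+by**2+tx**2+ty**2)*4+.002*((h-7.5)**2))
  r=None
  for d0 in(22,26):
    for t0 in(2,5):
      v=np.array([24,d0+1,12,7,t0,0,.5,0,-.3,12,5,t0],float)
      q=minimize(J,v,method="Powell",options=dict(maxiter=40));q=minimize(J,q.x,method="Nelder-Mead",options=dict(maxiter=3000,adaptive=True))
      if r is None or q.fun<r.fun:r=q
  print(kind,round(r.fun,2),r.x.round(2))
E
timeout 500 python3 run.py
```

```text
cone 22.5 [23.37 26.38 10.53  7.18  2.   -0.1   0.87 -0.84  0.17 11.04  6.57  2.  ]
prismz 10.33 [25.09 26.62 12.21  9.05  2.   -0.34  0.62 -0.61 -0.16 11.48  8.51  2.19]
prismx 9.79 [25.   26.02 19.19  5.64  4.77 -0.41  0.68 -0.62 -0.06 11.26  3.55  4.99]
```

The render fit puts the mark 1–1.5 mm below the pointer. I'll press 0.8 mm more on the pad, hold and verify.

Call:
servo_tool(series=[0,0,-0.0004,0,0,0,-0.0004,0,0,0,0,0,0,0,0,0,0,0,0,0])

```text
clock: 4.6
eef_pos: [604.1, 212.6, 63.9]
tcp_rot: [3.14, -0.0, 1.729]
contact_force: [-1.6, -0.5, 8.9]
opening: -0.002
```

```bash
python3 - <<'E'
from rig import *
import cv2
s=sense();print(s['clock'],s['eef_pos'],s['contact_force'])
cv2.imwrite("pics/s5.png",grab_frame("scene"))
f=lambda i:cv2.convertScaleAbs(cv2.resize(i[345:377,388:428],None,fx=14,fy=14,interpolation=cv2.INTER_CUBIC),alpha=1.5)
cv2.imwrite("pics/c5.png",f(cv2.imread("pics/s5.png")))
E
sed 's#pics/s4#pics/s5#;s#("cone","prismz","prismx")#("prismz","prismx")#' run.py > run5.py; timeout 400 python3 run5.py
```

```text
4.6 [604.05630508 212.64436608  63.90265887] [-1.61033957 -0.54611125  8.86321446]Traceback (most recent call last):
  File "run5.py", line 29, in <module>
    q=minimize(J,v,method="Powell",options=dict(maxiter=40));q=minimize(J,q.x,method="Nelder-Mead",options=dict(maxiter=3000,adaptive=True))
    res = _minimize_powell(fun, x0, args, callback, bounds, **options)
    fval, x, direc1 = _linesearch_powell(func, x, direc1,
                      ~~~~~~~~~~~~~~~~~~^^^^^^^^^^^^^^^^^
                                         tol=xtol * 100,
                                         ^^^^^^^^^^^^^^^
                                         lower_bound=lower_bound,
                                         ^^^^^^^^^^^^^^^^^^^^^^^^
                                         upper_bound=upper_bound,
                                         ^^^^^^^^^^^^^^^^^^^^^^^^
                                         fval=fval)
                                         ^^^^^^^^^^
    res = _recover_from_bracket_error(_minimize_scalar_brent,
                                      myfunc, None, tuple(), xtol=tol)
 
[... 250 characters left out ...]
s = bracket(func, args=args)
                                       ~~~~~~~^^^^^^^^^^^^^^^^^
    fw = func(*((w,) + args))
    return func(p + alpha*xi)
    fx = function(np.copy(x), *(wrapper_args + args))
  File "run5.py", line 21, in J
    return (cost("scene",ims["scene"],M["scene"],Wm,bs)+cost("top",ims["top"],M["top"],Wm,bt)
            ~~~~^^^^^^^^^^^^^^^^^^^^^^^^^^^^^^^^^^^^^^^
  File "run5.py", line 10, in cost
    r=render(n,W,b,im.shape);c0,r0,c1,r1=box
  File "fit.py", line 18, in render
    im[y0:y1,x0:x1]=cv2.resize(m,(x1-x0,y1-y0),interpolation=cv2.INTER_AREA)/255.;return im
    ~~^^^^^^^^^^^^^
ValueError: could not broadcast input array from shape (93,214) into shape (65,155)
```

View pics/c5.png

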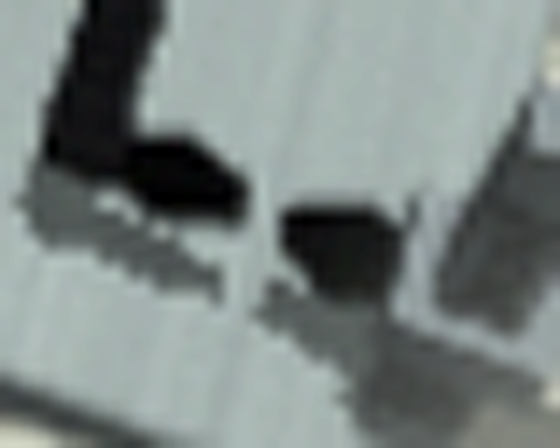

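The pointer is just about at the mark. One constrained refit (vertical-prism arrowheads, all frames, kinematic pointer depth) will settle the last millimetre.

```bash
cat > run6.py <<'E'
from fit import *
F={k:dark(f"pics/{k}.png") for k in("s1","s3","s4","s5","top0")}
Z={"s1":0,"s3":82-70.04,"s4":82-64.64,"s5":82-63.9}
def cost(n,im,box,W,b):
    r=render(n,W,b,im.shape);c0,r0,c1,r1=box;return ((r-im)[r0:r1,c0:c1]**2).sum()
for kind in("prismz","prismx"):
  def pt(d,L,h,t):
    a=np.arcsin(d/209);return world(p,shape(kind,-75+209*np.cos(a),54,72-d,-L,h,t))
  def J(v,full=0):
    e,dm,L,h,t,bx,by,tx,ty,hp,tp=v
    bs,bt=np.array([bx,by]),np.array([tx,ty]);Wm=world(p,shape(kind,133,58,72-dm,L,h,t))
    c=[2*cost("scene",F["s5"],(406,357,415,368),Wm,bs),cost("top",F["top0"],(115,179,124,186),Wm,bt),cost("top",F["top0"],(116,170,123,179),pt(0,11.3,hp,tp),bt)]
    for k in Z:
      W=pt(1.366*Z[k]+(e if Z[k] else 0),11.3,hp,tp)
      tip=proj("scene",W).max(0);c0=int(tip[0])-5;y=int(np.mean(proj("scene",W)[:,1]))
      c.append(cost("scene",F[k],(c0,y-6,c0+8 if k in("s1","s3") else 407,y+7),W,bs))
    return c if full else sum(c)
  R=[]
  for d0 in(23,25,27,29):
    q=minimize(J,[0,d0,13,6,4,-.3,.6,-.6,0,5,4],method="Powell",bounds=[(-3,3),(18,42),(8,20),(2,10),(.7,9),(-2,2),(-2,2),(-2,2),(-2,2),(2,10),(.7,9)]);R.append(q)
  for q in sorted(R,key=lambda q:q.fun)[:2]:
    print(kind,round(q.fun,2),q.x.round(2),np.round(J(q.x,1),1))
  x=min(R,key=lambda q:q.fun).x
  print([(dm,round(minimize(lambda u:J(np.r_[x[0],dm,u]),x[2:],method="Nelder-Mead",options=dict(maxiter=500)).fun,1)) for dm in(23,24,25,26,27,28,29)])
E
timeout 550 python3 run6.py
```

```text
prismz 13.09 [ 1.33 26.34 11.97  9.63  1.93 -0.34  0.67 -0.68 -0.06  6.62  2.48] [4.1 2.  1.9 1.7 2.  0.5 0.7]
prismz 13.35 [ 1.39 26.34 11.99  9.4   1.92 -0.43  0.64 -0.76 -0.12  6.76  2.5 ] [4.1 1.7 2.4 1.8 2.  0.5 0.8]
[(23, np.float64(28.4)), (24, np.float64(20.8)), (25, np.float64(15.9)), (26, np.float64(13.2)), (27, np.float64(14.1)), (28, np.float64(17.7)), (29, np.float64(24.8))]
prismx 13.13 [ 1.600e+00  2.628e+01  1.541e+01  6.220e+00  3.880e+00 -3.200e-01
  7.200e-01 -8.200e-01 -1.000e-02  3.900e+00  4.650e+00] [5.3 1.2 1.9 1.3 2.  0.5 0.9]
prismx 13.47 [ 1.81 26.46 14.88  5.9   3.87 -0.34  0.64 -0.78 -0.04  3.88  4.51] [5.7 1.4 1.7 1.4 2.  0.5 0.8]
[(23, np.float64(29.9)), (24, np.float64(22.9)), (25, np.float64(16.0)), (26, np.float64(13.4)), (27, np.float64(14.3)), (28, np.float64(18.6)), (29, np.float64(24.6))]
```

Both shape models agree. The mark is 26.3 mm below rest and the pointer is 26.1–26.3 mm. The fitted extra depth of about 1.5 mm fits the flat fingertip bearing on the hinge-side edge of the tilted pad. It is level, so I'll hold over a second, then release straight up and back off.

Call:
servo_tool(series=[0,0,0,0,0,0,0,0,0,0,0,0,0,0,0,0,0,0,0,0,0,0,0,0,0,0,0,0])

```text
clock: 5.23
eef_pos: [604.0, 212.6, 63.9]
tcp_rot: [3.14, -0.0, 1.729]
contact_force: [-0.9, -0.0, 7.7]
opening: -0.003
```

Call:
servo_tool(series=[0,0,0,0,0,0,0,0,0,0,0,0,0,0,0,0,0,0,0,0,0,0,0,0])

```text
clock: 5.73
eef_pos: [604.0, 212.6, 63.9]
tcp_rot: [3.141, -0.0, 1.729]
contact_force: [-1.3, -0.0, 9.8]
opening: 0.002
```

Call:
servo_tool(series=[0,0,0.003,0,0,0,0.004,0,0,0,0.004,0,0,0,0.005,0,0,0,0.006,0,0,0,0.008,0,0,0,0.012,0,0,0,0.02,0])

```text
clock: 6.4
eef_pos: [602.2, 212.0, 124.3]
tcp_rot: [-3.138, 0.001, 1.729]
contact_force: [0.8, 0.1, -0.2]
opening: 0.001
```

Call:
servo_tool(series=[0,0,0.025,0,0,0,0.025,0,0,0,0.025,0,0,0,0.025,0,0,0,0.02,0,0,0,0.01,0,0,0,0,0,0,0,0,0])

```text
clock: 7.07
eef_pos: [603.3, 212.4, 254.9]
tcp_rot: [3.141, -0.0, 1.729]
contact_force: [-0.1, -0.0, -0.1]
opening: 0.001
```

Run:
```python
from rig import *
import cv2,numpy as np
s=sense();print(s['clock'],s['eef_pos'],s['contact_force'])
i=grab_frame("scene");cv2.imwrite("pics/s7.png",i)
a=cv2.imread("pics/s1.png");d=cv2.absdiff(i,a).max(2)
for nm,(r0,r1,c0,c1) in dict(pointer=(340,385,383,438),deep=(100,235,115,255),vials=(180,285,235,305)).items(): print(nm,d[r0:r1,c0:c1].max(),(d[r0:r1,c0:c1]>40).sum())
```

```text
7.0667 [603.34026881 212.40137883 254.90045799] [-0.12996174 -0.01663943 -0.05898191]
pointer 14 0
deep 8 0
vials 7 0
```

View pics/s7.png

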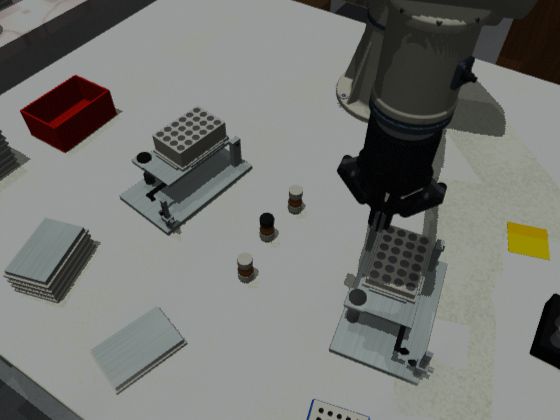

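The pad at (358,297) and the pointer are back at rest, the plate is in place, and everything else is unchanged.

```bash
python3 -c "from rig import *;print(sign_off())"
```

```text
the job is handed in; nothing more can be done
None
```

I pressed the low nest's thumb pad with closed fingertips until its pointer was level with the index mark. I held it there for about 1.2 s, let go, and handed the job in at about 7 s on the robot clock.

- **Level with the mark:** a fit to the images put the mark 26.3 mm below the resting pointer, with the pointer at 26.1–26.3 mm. I judge that good to about 1 mm.
- **Disagreement:** fingertip height alone gave 24.7 mm for the pointer. I put the difference down to the flat fingertip bearing on the hinge-side edge of the tilted pad, and trusted the images.
- **Failed check:** the first attempt to repeat the fit after the final press crashed. The 26.3 mm figure comes from the tighter refit I ran instead.
- **After release:** wrist force was about 0 N with the gripper at 255 mm, and it never read above 10 N. Around the pointer, the deep nest and the vials, the picture matched the one taken before pressing. The low plate still sat in its place.

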